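# Show the printed skull's underside to the inspection camera

### The arm

A 6-joint arm with a two-finger parallel gripper is mounted at the origin on the work surface. World frame = base frame: x ahead of the robot, y to its left, z up, the work surface at z = 0. Lengths are in m, angles in rad, forces in N, time in s.
With the tool pointing down it reaches from about 0.3 to 0.875 m from the base axis. Payload 4.2 kg.
Tool frame: the origin (TCP) lies at the very end of the fingers, on their centre line; the grasp point (between the pads) lies 19 mm behind it (bot.tcp_to_grasp is the distance from the TCP to the grasp point, in m); z points along the fingers, y is the line along which they close (so a half turn about z gives the same grasp; the last joint's range is limited). The gripper opens to 85 mm and grips with 20 to 120 N. Pads are 22 mm wide; open, the fingers measure 114 mm over their backs; the gripper's body (76 mm by 85 mm) begins 54 mm behind the grasp point. The pads swing forward as they close: fully open they stand 13 mm farther back than shut.
Start: joints at [1.267, 0.32, 1.565, -0, 1.257, -0.02], TCP at [0.161, 0.552, 0.231] pointing down, gripper open.
Joint ranges: [-3.11, 3.11], [-0.84, 2.01], [0.21, 2.61], [-1.34, 4.49], [0.05, 2.63], [-2.56, 2.56]. Speed limits (rad/s): [2.57, 2.57, 3.14, 3.14, 3.14, 3.14].

### API

Orientations are given as a rotation vector (axis times angle).
In Python, from plant import bot gives the robot as it stands. The module is installed in compiled form; this text tells all that it offers.
- The arm moves only by the tool arm_command, never from a script. Its argument "deltas" is a list of rows, each an object with "delta_pos": the shift along the tool's x, y, z in units of 25 mm (1.0 is 25 mm), a list of three; "roll": the turn about the tool's z in units of 5 degrees (1.0 is 5 degrees). A call has 1 to 12 rows; each row shifts and turns the commanded pose from where the row before left it, along the tool's axes as they then stand; what a row does not reach is not made up. A row lasts 1/10 s, in which the tool goes at most 50 mm and 8.59 degrees, less where a joint would pass 70% of its speed; a pose out of reach is approached as far as the arm can. A call is refused whole if a number of a shift passes 1 or a number of a turn 1, either way. A call with a gripper value outside its range is refused whole. "jaw" is the opening in per cent of the stroke, from 0 (shut) to 100 (fully open), set as the call begins (left out, the last holds). The fingers move at their own pace and stop on an object; the grip force is fixed at half the most. Time passes only in rows, so rows that do not move let the fingers close. It gives the time, the measured TCP pose, the force, the opening and the grip force at its end, in the units of the state.
- bot.get_state(): the state, without advancing time (a new reading comes with each control period).
- bot.read_camera(name): name is "scene" or "top" or "wrist"; returns a dict with "color" (480x640x3 uint8, blue, green, red), "camera_matrix" (3x3 intrinsics, pixels), "rvec" (rotation vector, rad) and "tvec" (3), from world to camera coordinates, as OpenCV has them. Camera axes: x right, y down, z forward; pixel columns grow to the right and rows downward; lengths in m; the calibration is good to about 2 mm. A picture is of the moment at which its call begins. There is no depth.
- bot.close_job(): hands the job in; it is judged then, once.
Trained networks look in a picture, given as the dict that the camera call returned (one of the last four; its "shot" number tells which), for a name from the list of things; names that differ only in an ending like _2 or _b are one class to them, and where a whole thing is asked for, a point or a joint stands for the part that bears it (a point fixed in the world has none). Each returns a list of dicts, best first, with "p" (0 to 1); they miss things now and then, are a little off and sometimes report something else, mostly with a low value. They report only what shows in the picture. A call takes as long as a camera call. They do not tell look-alikes from the thing itself.
- bot.search_frame(picture, thing): "extent" ([centre column, centre row, width, height] in pixels, round what is visible of it).
The state is a dict: "time": time; "qpos": joint angles; "dq": joint speeds; "effort": joint torques, N m; "tcp_pos": TCP position; "ee_rot": TCP orientation; "ft_force": force on the tool from outside, world axes, zero at the start; "moment": the same for the moment, N m; "opening": opening from 0.0 (shut) to 1.0 (fully open); "grip_force": force on a finger pad.
Only numpy, scipy, OpenCV 4.12 (cv2) and the standard library are available. Lean on these libraries where they do the work, as an engineer would, in place of code of your own. Each camera call takes 0.05 s, during which the arm holds its last target. There are 200 camera calls.

### The job

First pull the inspection camera's dust shutter all the way out to its stop and leave it open. Then pick the upper skull (the closed, domed print, not the flat V-shaped jaw) off the print sheet and hold it in the air with its flat underside facing the lens squarely, about 10 cm from it and centred on it, and its beak-to-back length along the long side of the window, either way round. Finish while still holding it there, still; don't let the skull touch the camera, and leave the jaw, scraper and bottle where they are.

Things in the scene. Friction and masses are not known exactly. Their poses are not given: they have to be found in the camera images.
- sheet: dark steel print sheet lying on the table, fixed, 250 (x) by 210 (y) by 6 mm thick; origin at the centre of its underside, z up. The skull and the jaw lie loose on it, in either order.
- skull: cream 3D-printed bird skull with beak, 50 to 100 g, standing on its printed supports, about 108 mm long, 42 mm wide and 57 mm high. Origin in the middle of its flat underside (the foot of its supports, 90 by 26 mm); x points to the beak tip (from x = -53 at the back of the head to x = 55 mm at the tip), y across, z up out of the dome. Its eyes and beak are at +x.
- skull_cheeks (a point): point midway between the skull's two flat, parallel cheek plates, at x = -17, y = 0, z = 32 mm in the skull's frame. The plates are the widest part: 42 mm apart outside to outside along the skull's y, 46 mm long (x), 18 mm high (z from 23 to 41 mm): the place to grip, closing along y.
- jaw: bystander: cream printed lower jaw, a flat V with its tip at +x, about 107 mm long, 48 mm wide at the open end, 22 mm high, loose on the sheet; origin at the centre of its underside
- scraper: bystander: spatula-shaped scraper, 200 mm long, lying on the table between the sheet and the camera, its blade to its +x; origin under its middle
- cleaner: bystander: upright capped bottle, 56 mm across, 130 mm high, beyond the work; origin at its foot
- camera: inspection camera, fixed to the table: grey foot 100 (x) by 175 (y) mm with a black tilted head whose face leans 30 degrees back, so that the lens looks up and towards the robot side (the camera's -x). Origin under the lens at the foot's underside; the foot and head reach from y = -55 to y = +120 mm; the highest edge is about 115 mm above the table, not counting the shutter tab.
- lens: the lens: origin at the centre of the window on the tilted face, 91.7 mm above the table. z is the lens axis, square out of the face (30 degrees from vertical, leaning to the camera's -x); y is level and runs along the long side of the window (window 36 by 56 mm) and is the way the shutter opens; x runs up the face. Two guide rails 7 mm high run along y at x = +-27 mm; the face is otherwise flat, from x = -40 to +40 and y = -50 to +115 mm.
- shutter (a joint): how far the dust shutter has slid along the lens's +y, in m: 0 covers the window, 0.065 is the stop, fully open. A light return spring (up to 1 N) pulls it shut, but brake felt (2.5 N) keeps it wherever it is left; pulling takes about 4 N.
- shutter_tab (a point): grip point on the shutter's tab, 25 mm out from the face along the lens axis, and moving with the shutter. The tab is an upright black plate square out of the face, 10 mm thick along the lens's y (pinch it along y), 24 mm wide along the lens's x, its end 37 mm out from the face. The shutter plate beneath it is 5 mm above the face.
There are look-alikes about, which are no part of the job. Leave any orange or red look-alike of the skull alone.

How it is judged:
By the outcome, as a careful person would: the job done as asked, in the order asked, and still so for the second after the job is handed in, while the arm keeps its last pose, push and grip.
It also fails if it takes over 48 s, if anything falls off the work surface, if the arm or the gripper's body presses on something with over 40 N, if the wrist force passes 120 N, or if a joint passes its speed limit or range.

## Working session

There is one attempt and no reset: what is moved stays moved. The work goes in short steps, Python scripts to look and compute and a tool call to move; the robot and the scene stay as the last step left them, time stands still between calls to the robot, and variables do not carry over. Pictures are saved under pics/ and viewed, at most 12 in all, crops included, and the job is handed in when it is done.

Besides the shell and the picture viewer there is one more tool, called after "Call:" in YAML: its name, and indented under it one key for each argument. arm_command: Moves the arm, as the interface text tells. Its arguments: {"type":"object","properties":{"deltas":{"type":"array","items":{"type":"object","properties":{"delta_pos":{"type":"array","items":{"type":"number"}},"roll":{"type":"number"}}}},"jaw":{"type":"number"}},"required":["deltas"]}

```bash
mkdir -p pics
cat > h.py <<'E'
import numpy as np, cv2
from scipy.spatial.transform import Rotation as R
from plant import bot
def cam(n):
    p=bot.read_camera(n); return p
def ray(p,uv):
    K=p["camera_matrix"];Rm=cv2.Rodrigues(np.array(p["rvec"],float))[0];t=np.array(p["tvec"],float).ravel()
    d=Rm.T@np.linalg.inv(K)@np.array([uv[0],uv[1],1.]);return -Rm.T@t,d
def onz(p,uv,z):
    c,d=ray(p,uv);return c+d*(z-c[2])/d[2]
def proj(p,X):
    return cv2.projectPoints(np.array(X,float).reshape(-1,3),np.array(p["rvec"],float),np.array(p["tvec"],float),p["camera_matrix"],None)[0].reshape(-1,2)
E
python3 - <<'E'
from h import *
for n in ("scene","top"):
    p=cam(n);cv2.imwrite(f"pics/{n}0.png",p["color"])
    print(n,ray(p,(320,240)))
    for t in("sheet","skull","jaw","scraper","cleaner","camera","shutter_tab","lens"):
        try:print(t,[(np.round(d["extent"]),round(d["p"],2)) for d in bot.search_frame(p,t)][:4])
        except Exception as e:print(t,e)
s=bot.get_state();print(s["time"],s["tcp_pos"],s["ee_rot"],bot.tcp_to_grasp)
E
```

```text
scene (array([ 1.4448697 , -0.06494746,  0.69212339]), array([-0.81930736, -0.00952636, -0.57330091]))
sheet [(array([266., 272., 110.,  77.]), 0.87)]
skull [(array([250., 259.,  32.,  44.]), 0.9), (array([163., 316.,  53.,  40.]), 0.76), (array([178., 264.,  47.,  25.]), 0.62), (array([261., 209.,  26.,  31.]), 0.57)]
jaw [(array([292., 268.,  30.,  32.]), 0.86), (array([353., 248.,  29.,  46.]), 0.35)]
scraper [(array([354., 247.,  28.,  48.]), 0.71)]
cleaner [(array([363., 311.,  33.,  62.]), 0.67)]
camera [(array([471., 256.,  87.,  65.]), 0.6)]
shutter_tab [(array([472., 231.,  11.,  18.]), 0.53)]
lens [(array([474., 232.,  75.,  19.]), 0.94)]
top (array([ 0.43553975, -0.0740189 ,  1.28549892]), array([ 0.10648303,  0.01408583, -0.9942541 ]))
sheet [(array([382., 240., 112., 121.]), 0.7)]
skull [(array([476., 229.,  48.,  21.]), 0.94), (array([474., 159.,  45.,  39.]), 0.78), (array([405., 238.,  26.,  48.]), 0.64), (array([404., 344.,  36.,  45.]), 0.61)]
jaw [(array([358., 228.,  26.,  44.]), 0.68)]
scraper [(array([294., 280.,  27.,  89.]), 0.86)]
cleaner [(array([291., 146.,  26.,  35.]), 0.95)]
camera [(array([170., 239.,  86.,  47.]), 0.91)]
shutter_tab [(array([176., 240.,  36.,  17.]), 0.76)]
lens [(array([165., 240.,  76.,  29.]), 0.64), (array([173., 240.,  33.,  22.]), 0.45)]
0.9 [0.16100244 0.55200549 0.23134048] [4.44259021e-01 3.10999645e+00 1.33038364e-04] 0.0187
```

View both.

View pics/top0.png

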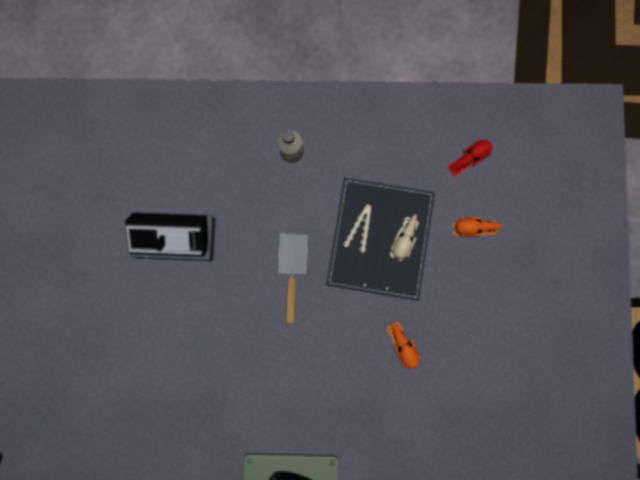

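View pics/scene0.png

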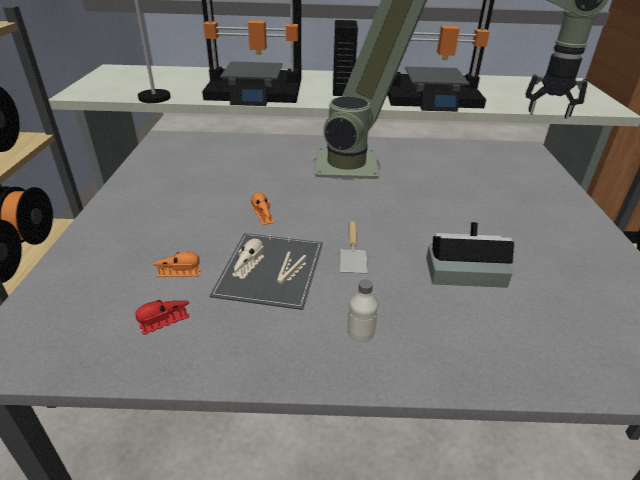

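Scene: the cream skull is on the sheet at top (405,238) / scene (248,259), with the jaw at top (358,228). The camera is at top (170,239), with the tab at scene (474,231).

Things that could be taken for the skull, by top pixel: cream dome (405,238), orange (476,229), orange (404,344), red (472,157), and the flat cream V jaw (358,228). I choose the cream dome at (405,238) and check it in a close crop.

Run:
```python
from h import *
a=cv2.imread("pics/top0.png");b=cv2.imread("pics/scene0.png")
f=lambda im,x,y,w,h:cv2.resize(im[y:y+h,x:x+w],(400,300),interpolation=cv2.INTER_CUBIC)
cv2.imwrite("pics/comp1.png",np.vstack([np.hstack([f(a,340,180,100,75),f(a,115,195,110,82)]),np.hstack([f(b,215,225,100,75),f(b,415,210,110,82)])]))
p=cam("top")
print("base",proj(p,[[0,0,0],[0.5,0.3,0.0]]))
for n,uv,z in [("skullc",(404,238),.04),("tab",(163,240),.12),("sheet",[382,240],.006),("jaw",(358,228),.01),("scraper",(293,280),0),("bottle",(290,146),.1),("foot",(212,260),.0),("foot2",(213,216),.0),("foot3",(128,215),.1),("foot4",(127,258),0.04)]:
    print(n,onz(p,uv,z).round(3))
```

```text
base [[289.63473715 502.00443691]
 [162.79166765 269.50405693]]
skullc [ 0.576 -0.241  0.04 ]
tab [0.555 0.267 0.12 ]
sheet [ 0.575 -0.196  0.006]
jaw [ 0.601 -0.141  0.01 ]
scraper [0.481 0.004 0.   ]
bottle [0.763 0.01  0.1  ]
foot [0.524 0.189 0.   ]
foot2 [0.624 0.19  0.   ]
foot3 [0.609 0.35  0.1  ]
foot4 [0.522 0.369 0.04 ]
```

View pics/comp1.png

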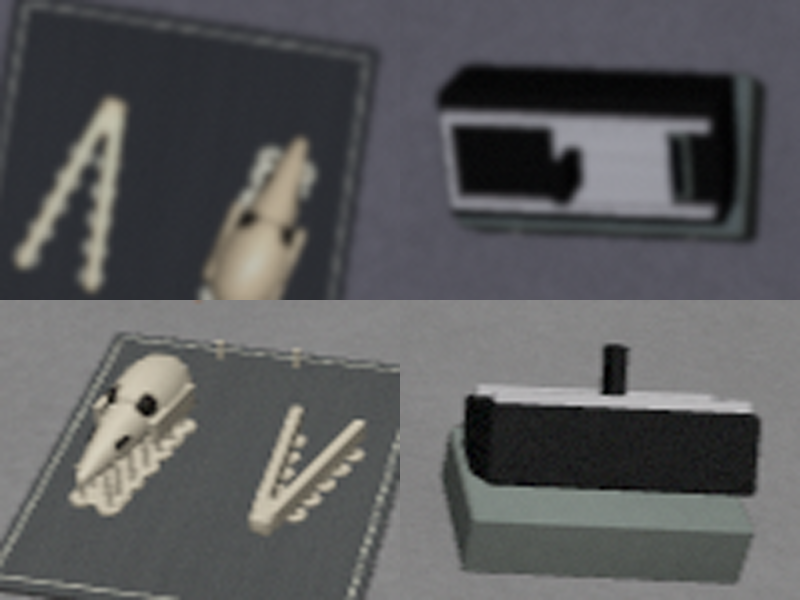

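Call:
arm_command:
  deltas:
    - {"delta_pos": [-0.95,-0.4,-0.4]}
    - {"delta_pos": [-0.95,-0.4,-0.4]}
    - {"delta_pos": [-0.95,-0.4,-0.4]}
    - {"delta_pos": [-0.95,-0.4,-0.4]}
    - {"delta_pos": [-0.95,-0.4,-0.4]}
    - {"delta_pos": [-0.95,-0.4,-0.4]}
    - {"delta_pos": [-0.95,-0.4,-0.4]}
    - {"delta_pos": [-0.95,-0.4,-0.4]}
    - {"delta_pos": [-0.95,-0.4,-0.4]}
    - {"delta_pos": [-0.95,-0.4,-0.4]}
    - {"delta_pos": [-0.95,-0.4,0]}
    - {"delta_pos": [-0.95,-0.4,0]}
  jaw: 50

```text
invalid input
```

Call:
arm_command:
  deltas:
    - {"delta_pos": [-0.95,-0.4,0]}
    - {"delta_pos": [-0.95,-0.4,0]}
    - {"delta_pos": [-0.95,-0.4,0]}
    - {"delta_pos": [0,0,0],"roll": -0.8}
    - {"delta_pos": [0,0,0],"roll": -0.8}
    - {"delta_pos": [0,0,0],"roll": -0.8}
    - {"delta_pos": [0,0,0],"roll": -0.8}
    - {"delta_pos": [0,0,0]}

```text
invalid input
```

Run:
```python
from h import *
p=cam("wrist");cv2.imwrite("pics/w1.png",p["color"])
s=bot.get_state();print(s["time"],s["tcp_pos"],R.from_rotvec(s["ee_rot"]).as_matrix().round(3).tolist(),s["qpos"],s["ft_force"]);print(ray(p,(320,240)),proj(p,s["tcp_pos"]))
```

```text
1.0 [0.16099061 0.55202038 0.23135145] [[-0.96, 0.28, 0.0], [0.28, 0.96, 0.0], [-0.0, 0.0, -1.0]] [ 1.26703512e+00  3.19569322e-01  1.56451062e+00 -1.52557322e-05
  1.25736671e+00 -1.99774162e-02] [1.3212726  0.7341421  0.62772418]
(array([0.09107346, 0.57270846, 0.3738981 ]), array([ 0.26297458, -0.06854918, -0.96253222])) [[316.6626617  308.62360619]]
```

View pics/w1.png

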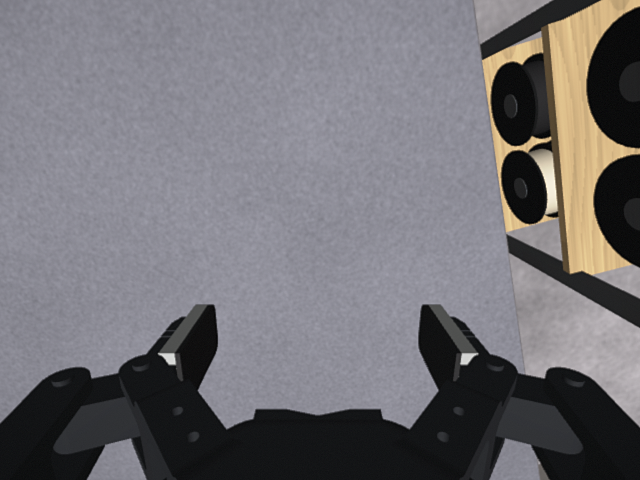

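The moves were refused, so the picture shows only table and shelf. Every row probably needs a roll value.

Call:
arm_command:
  deltas:
    - {"delta_pos": [-0.95,-0.4,-0.4],"roll": 0}
    - {"delta_pos": [-0.95,-0.4,-0.4],"roll": 0}
    - {"delta_pos": [-0.95,-0.4,-0.4],"roll": 0}
    - {"delta_pos": [-0.95,-0.4,-0.4],"roll": 0}
    - {"delta_pos": [-0.95,-0.4,-0.4],"roll": 0}
    - {"delta_pos": [-0.95,-0.4,-0.4],"roll": 0}
    - {"delta_pos": [-0.95,-0.4,-0.4],"roll": 0}
    - {"delta_pos": [-0.95,-0.4,-0.4],"roll": 0}
    - {"delta_pos": [-0.95,-0.4,-0.4],"roll": 0}
    - {"delta_pos": [-0.95,-0.4,-0.4],"roll": 0}
    - {"delta_pos": [-0.95,-0.4,0],"roll": 0}
    - {"delta_pos": [-0.95,-0.4,0],"roll": 0}
  jaw: 50

```text
time: 2.2
tcp_pos: [0.4018, 0.3563, 0.3318]
ee_rot: [0.444, 3.109, 0.001]
ft_force: [-0.5, 0.2, -0.4]
opening: 0.501
grip_force: 0.0
```

Call:
arm_command:
  deltas:
    - {"delta_pos": [-0.95,-0.4,0],"roll": -0.8}
    - {"delta_pos": [-0.95,-0.5,0],"roll": -0.8}
    - {"delta_pos": [-0.95,-0.6,0],"roll": -0.8}
    - {"delta_pos": [0,-0.9,0],"roll": -0.8}
    - {"delta_pos": [0,-0.9,0],"roll": 0}
    - {"delta_pos": [0,0,0],"roll": 0}

```text
time: 2.8
tcp_pos: [0.4612, 0.2582, 0.3316]
ee_rot: [0.011, 3.141, -0.001]
ft_force: [-0.1, 0.4, 0.2]
opening: 0.499
grip_force: 0.0
```

Run:
```python
from h import *
p=cam("wrist");cv2.imwrite("pics/w2.png",p["color"])
import pickle;pickle.dump({k:p[k] for k in p},open("w2.pkl","wb"))
s=bot.get_state();print(s["time"],s["tcp_pos"],R.from_rotvec(s["ee_rot"]).as_matrix().round(3).tolist(),s["qpos"].round(3),s["ft_force"])
```

```text
2.85 [0.46122958 0.25960732 0.33160955] [[-1.0, 0.006, 0.0], [0.006, 1.0, 0.001], [-0.0, 0.001, -1.0]] [ 0.491  0.199  1.481  0.     1.461 -1.074] [-0.23996417  1.2667346  -0.32764197]
```

View pics/w2.png

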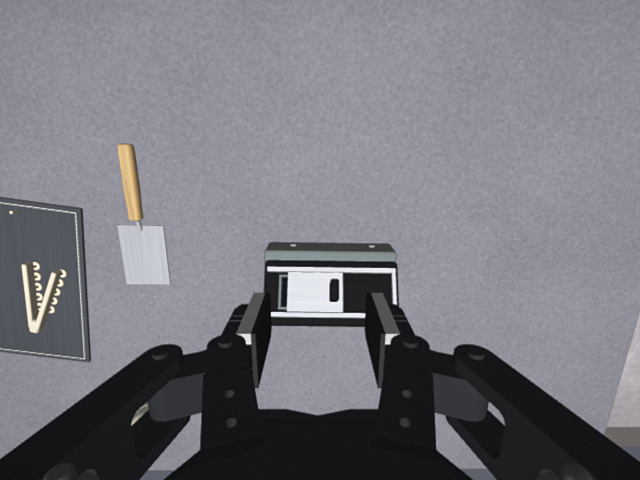

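```bash
cat >> h.py <<'E'
def lensT(cx,cy,yaw):
    Rc=R.from_euler("z",yaw,degrees=True).as_matrix();s,c=.5,np.sqrt(3)/2
    L=np.array([[c,0,-s],[0,1,0],[s,0,c]])
    return Rc@L,np.array([cx,cy,.0917])
E
python3 - <<'E'
from h import *
import pickle;p=pickle.load(open("w2.pkl","rb"))
Lr,Lo=lensT(.571,.245,-.5)
im=p["color"];x0,y0,k=255,235,5
c=cv2.resize(im[y0:y0+90,x0:x0+150],None,fx=k,fy=k,interpolation=cv2.INTER_CUBIC)
def poly(P,col):
    q=proj(p,[Lo+Lr@np.array(v,float) for v in P]);q=((q-[x0,y0]+.5)*k).astype(int)
    cv2.polylines(c,[q],True,col,1)
poly([[-.04,-.05,0],[.04,-.05,0],[.04,.115,0],[-.04,.115,0]],(0,255,0))
poly([[-.018,-.028,0],[.018,-.028,0],[.018,.028,0],[-.018,.028,0]],(0,0,255))
for s in(-.027,.027):poly([[s,-.05,.007],[s,.115,.007]],(255,0,0))
for z in(.005,.037):poly([[a*.012,.03+b*.005,z] for a,b in[(-1,-1),(-1,1),(1,1),(1,-1)]],(0,255,255))
cv2.imwrite("pics/w2c.png",c)
E
```

```text
(no output)
```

View pics/w2c.png

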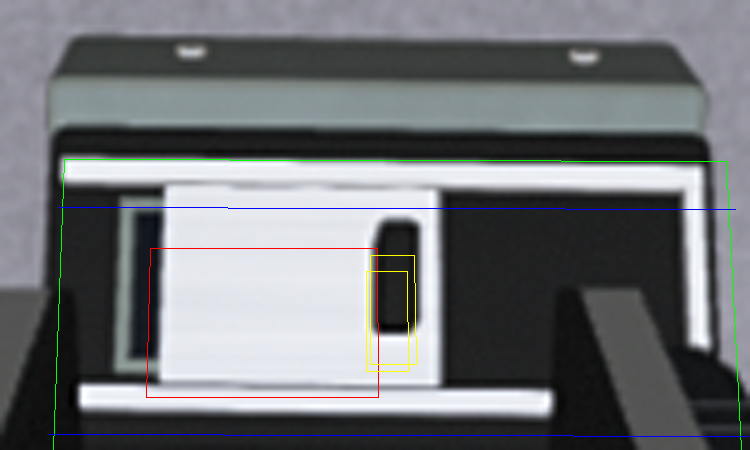

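```bash
cat > fit.py <<'E'
from h import *
import pickle;from scipy.optimize import least_squares
p=pickle.load(open("w2.pkl","rb"));x0,y0,k=255,235,5
full=lambda u:np.array(u)/k+[x0,y0]-.5
rows=[((64,171),[.027,None,.007]),((690,180),[.027,None,.007]),((80,396),[-.027,None,.007]),((550,403),[-.027,None,.007]),
((130,285),[None,-.028,0]),((708,200),[None,.115,0]),((58,200),[None,-.05,0])]
def hit(L,o,uv,z):
    c,d=ray(p,uv);a=L.T@(c-o);b=L.T@d;return a+b*(z-a[2])/b[2]
def f(v):
    L,o=lensT(*v);r=[]
    for u,t in rows:
        h=hit(L,o,full(u),t[2]);i=0 if t[0] is not None else 1;r.append((h[i]-t[i])*1e3)
    return r
if __name__=="__main__":
    s=least_squares(f,[.57,.245,-1],x_scale=[.01,.01,1]);print(s.x.round(4),np.round(s.fun,1))
    L,o=lensT(*s.x)
    for n,u,z in[("plate left",(162,290),.005),("plate right",(440,290),.005),("tabtop-up",(400,218),.037),("tab low edge",(395,334),.005),("tab left",(372,300),.005),("tab r",(420,250),.037),("tab r@base",(420,300),.005),("lefttop",(378,225),.037),("win r?",(685,230),0)]:
        h=hit(L,o,full(u),z);print(n,(h*1e3).round(1))
E
python3 fit.py
```

```text
[0.5625 0.2422 5.5034] [-59.4 -42.6  48.7  60.2  -1.4  -2.8   4.2]
plate left [ -1.6 -21.    5. ]
plate right [ 4.6 45.3  5. ]
tabtop-up [-9.1 37.3 37. ]
tab low edge [14.  33.7  5. ]
tab left [ 5.5 29.   5. ]
tab r [-1.6 41.  37. ]
tab r@base [ 6.5 40.4  5. ]
lefttop [-8.  32.3 37. ]
win r? [ -4.6 105.7   0. ]
```

```bash
sed -i 's/\[\.027,None/[TMP,None/g; s/\[-\.027,None/[.027,None/g; s/\[TMP/[-.027/g' fit.py; python3 fit.py
```

```text
[ 0.5618  0.2414 -1.3616] [ 0.3  0.  -0.4 -0.5 -0.5 -2.5  3. ]
plate left [  1.4 -20.3   5. ]
plate right [ 0.3 46.2  5. ]
tabtop-up [-12.4  34.8  37. ]
tab low edge [10.9 35.5  5. ]
tab left [ 2.9 29.9  5. ]
tab r [-5.3 39.2 37. ]
tab r@base [ 2.8 41.4  5. ]
lefttop [-10.8  29.9  37. ]
win r? [-15.8 106.6   0. ]
```

Call:
arm_command:
  deltas:
    - {"delta_pos": [-0.9,0.2,0.9],"roll": 0.2}
    - {"delta_pos": [-0.9,0.2,0.9],"roll": 0}
    - {"delta_pos": [-0.9,0.2,0.9],"roll": 0}
    - {"delta_pos": [-0.8,0.1,0.9],"roll": 0}
    - {"delta_pos": [0,0,0.9],"roll": 0}
    - {"delta_pos": [0,0,0.9],"roll": 0}
    - {"delta_pos": [0,0,0.9],"roll": 0}
    - {"delta_pos": [0,0,0.6],"roll": 0}
    - {"delta_pos": [0,0,0],"roll": 0}

```text
time: 3.75
tcp_pos: [0.5475, 0.2767, 0.1561]
ee_rot: [-0.033, -3.137, 0.003]
ft_force: [0.4, -0.2, -0.2]
opening: 0.498
grip_force: 0.0
```

Run:
```python
from h import *
p=cam("wrist");s=bot.get_state();print(s["time"],s["tcp_pos"],s["ee_rot"],s["ft_force"])
L,o=lensT(.5618,.2414,-1.36)
c=p["color"]
q=proj(p,[o+L@np.array([a*.012,.035+b*.005,z]) for z in(.005,.037) for a,b in[(-1,-1),(-1,1),(1,1),(1,-1)]]).astype(int)
cv2.polylines(c,[q[:4],q[4:]],True,(0,255,255),1)
m=q.mean(0).astype(int);print(m)
x,y=max(0,min(m[0]-130,380)),max(0,min(m[1]-100,280))
cv2.imwrite("pics/w3.png",cv2.resize(c[y:y+200,x:x+260],None,fx=3,fy=3))
```

```text
3.8 [0.54838814 0.27702268 0.15781343] [-3.33787126e-02 -3.13938952e+00  8.54001096e-04] [0.2249259  0.39138568 0.42958217]
[316 279]
```

View pics/w3.png

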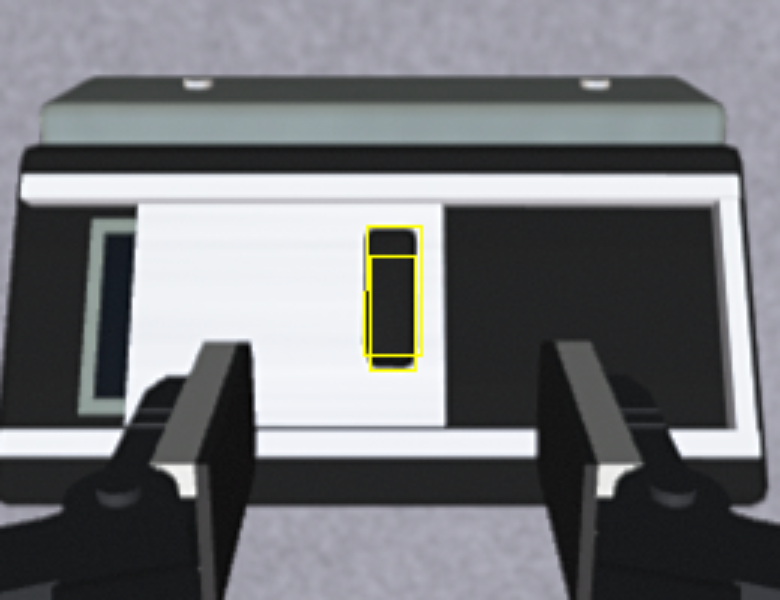

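The tab shows at crop (392,297), midway between the fingers, and the model outline matches it. I'll lower and pinch.

Call:
arm_command:
  deltas:
    - {"delta_pos": [0,0,0.9],"roll": 0}
    - {"delta_pos": [0,0,0.9],"roll": 0}
    - {"delta_pos": [0,0,0.45],"roll": 0}
    - {"delta_pos": [0,0,0],"roll": 0}

```text
time: 4.2
tcp_pos: [0.5485, 0.2764, 0.1018]
ee_rot: [-0.034, -3.14, 0.001]
ft_force: [-0.3, -0.4, -1.1]
opening: 0.503
grip_force: 0.0
```

Call:
arm_command:
  deltas:
    - {"delta_pos": [0,0,0],"roll": 0}
    - {"delta_pos": [0,0,0],"roll": 0}
    - {"delta_pos": [0,0,0],"roll": 0}
    - {"delta_pos": [0,0,0],"roll": 0}
    - {"delta_pos": [0,0,0],"roll": 0}
    - {"delta_pos": [0,0,0],"roll": 0}
  jaw: 0

```text
time: 4.8
tcp_pos: [0.5498, 0.2766, 0.1042]
ee_rot: [0.035, 3.139, 0.002]
ft_force: [-0.3, -2.1, 5.3]
opening: 0.104
grip_force: 59.8
```

Call:
arm_command:
  deltas:
    - {"delta_pos": [0,0.2,-0.15],"roll": 0}
    - {"delta_pos": [0,0.4,0],"roll": 0}
    - {"delta_pos": [0,0.4,0],"roll": 0}
    - {"delta_pos": [0,0.4,0],"roll": 0}
    - {"delta_pos": [0,0.3,0],"roll": 0}
    - {"delta_pos": [0,0,0],"roll": 0}

```text
time: 5.4
tcp_pos: [0.5506, 0.3189, 0.1044]
ee_rot: [0.033, 3.141, -0.002]
ft_force: [5.2, -0.2, -10.6]
opening: 0.099
grip_force: 60.6
```

Call:
arm_command:
  deltas:
    - {"delta_pos": [0,0.15,0.1],"roll": 0}
    - {"delta_pos": [0,0.15,0],"roll": 0}
    - {"delta_pos": [0,0.1,0],"roll": 0}
    - {"delta_pos": [0,0.1,0],"roll": 0}
    - {"delta_pos": [0,0,0],"roll": 0}

```text
time: 5.9
tcp_pos: [0.5508, 0.3277, 0.1041]
ee_rot: [0.032, 3.14, -0.011]
ft_force: [4.0, -12.9, 2.2]
opening: 0.097
grip_force: 62.2
```

Call:
arm_command:
  deltas:
    - {"delta_pos": [0,0.1,0],"roll": 0}
    - {"delta_pos": [0,0,0],"roll": 0}

```text
time: 6.1
tcp_pos: [0.5508, 0.3278, 0.104]
ee_rot: [0.032, 3.141, -0.018]
ft_force: [5.4, -18.6, 3.8]
opening: 0.104
grip_force: 62.4
```

Call:
arm_command:
  deltas:
    - {"delta_pos": [0,-0.15,0],"roll": 0}
    - {"delta_pos": [0,0,0],"roll": 0}

```text
time: 6.3
tcp_pos: [0.5508, 0.3276, 0.1042]
ee_rot: [0.035, 3.14, -0.005]
ft_force: [4.3, -8.6, 1.2]
opening: 0.1
grip_force: 62.1
```

Call:
arm_command:
  deltas:
    - {"delta_pos": [0,-0.1,0],"roll": 0}
    - {"delta_pos": [0,0,0],"roll": 0}
    - {"delta_pos": [0,0,0],"roll": 0}
    - {"delta_pos": [0,0,0],"roll": 0}
    - {"delta_pos": [0,0,-0.5],"roll": 0}
    - {"delta_pos": [0,0,-0.8],"roll": 0}
    - {"delta_pos": [0,0,-1],"roll": 0}
    - {"delta_pos": [0,0,-1],"roll": 0}
    - {"delta_pos": [0,0,-1],"roll": 0}
    - {"delta_pos": [0,0,-1],"roll": 0}
  jaw: 50

```text
time: 7.3
tcp_pos: [0.5499, 0.3278, 0.2385]
ee_rot: [0.034, 3.14, 0.002]
ft_force: [0.2, 0.4, 0.4]
opening: 0.498
grip_force: 0.0
```

Run:
```python
from h import *
p=cam("wrist");s=bot.get_state();print(s["time"],s["tcp_pos"],R.from_rotvec(s["ee_rot"]).as_matrix().round(3).tolist(),s["qpos"].round(3))
L,o=lensT(.5618,.2414,-1.36)
c=p["color"]
for y in(.082,.087,.092):
    q=proj(p,[o+L@np.array([a*.012,y,z]) for z,a in((.005,-1),(.005,1),(.037,1),(.037,-1))]).astype(int)
    cv2.polylines(c,[q],True,(0,255,255),1)
q=proj(p,[o+L@np.array([a*.018,b*.028,0]) for a,b in[(-1,-1),(-1,1),(1,1),(1,-1)]]).astype(int)
cv2.polylines(c,[q],True,(0,0,255),1)
m=q.mean(0).astype(int)
x,y=max(0,min(m[0]-80,380)),max(0,min(m[1]-100,280))
a=cv2.resize(c[y:y+200,x:x+260],None,fx=1.5,fy=1.5)
t=cam("top");b=cv2.resize(t["color"][175:305,330:500],(390,300),interpolation=cv2.INTER_CUBIC)
cv2.imwrite("pics/w4.png",np.hstack([a,b]))
```

```text
7.35 [0.5517662  0.32886158 0.24347431] [[-1.0, 0.022, 0.009], [0.022, 1.0, 0.005], [-0.008, 0.005, -1.0]] [ 0.519  0.415  1.386  0.     1.33  -1.03 ]
```

View pics/w4.png

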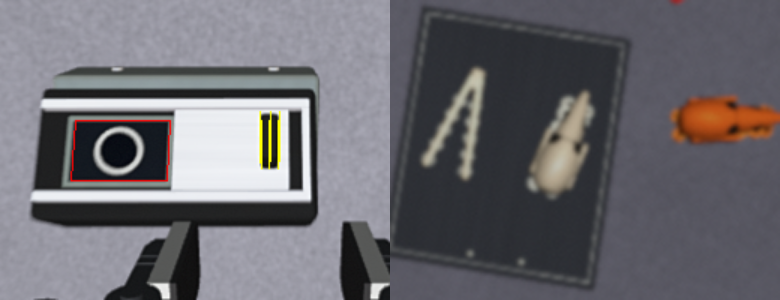

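Call:
arm_command:
  deltas:
    - {"delta_pos": [0,-1,0],"roll": 0}
    - {"delta_pos": [0,-1,0],"roll": 0}
    - {"delta_pos": [0,-1,0],"roll": 0}
    - {"delta_pos": [0,-1,0],"roll": 0}
    - {"delta_pos": [0,-1,0],"roll": 0}
    - {"delta_pos": [0,-1,0],"roll": 0}
    - {"delta_pos": [0,-1,0],"roll": 0}
    - {"delta_pos": [0,-1,0],"roll": 0}
    - {"delta_pos": [0,-1,0],"roll": 0}
    - {"delta_pos": [0,-1,0],"roll": 0}
    - {"delta_pos": [0,-1,0],"roll": 0}
    - {"delta_pos": [0,-1,0],"roll": 0}
  jaw: 85

```text
time: 8.6
tcp_pos: [0.5429, 0.0268, 0.2359]
ee_rot: [-0.034, -3.141, -0.0]
ft_force: [0.5, 0.4, -0.5]
opening: 0.851
grip_force: 0.0
```

Call:
arm_command:
  deltas:
    - {"delta_pos": [0,-1,0],"roll": 0}
    - {"delta_pos": [0,-1,0],"roll": 0}
    - {"delta_pos": [0,-1,0],"roll": 0}
    - {"delta_pos": [0,-1,0],"roll": 0}
    - {"delta_pos": [0,-1,0],"roll": 0}
    - {"delta_pos": [0,-1,0],"roll": 0}
    - {"delta_pos": [-0.3,-1,0],"roll": 1}
    - {"delta_pos": [-0.3,-1,0],"roll": 1}
    - {"delta_pos": [-0.5,-1,0],"roll": 1}
    - {"delta_pos": [-0.5,-1,0],"roll": 1}
    - {"delta_pos": [0,0,0],"roll": 0}

```text
time: 9.7
tcp_pos: [0.5643, -0.2304, 0.2353]
ee_rot: [-0.585, -3.086, 0.001]
ft_force: [0.1, 1.7, -1.1]
opening: 0.846
grip_force: 0.0
```

Run:
```python
from h import *
p=cam("wrist");s=bot.get_state();print(s["time"],s["tcp_pos"],R.from_rotvec(s["ee_rot"]).as_matrix().round(3).tolist(),s["qpos"].round(3))
cv2.imwrite("pics/w5.png",p["color"])
import pickle;pickle.dump(p,open("w5.pkl","wb"))
print(bot.search_frame(p,"skull")[:2],bot.search_frame(p,"skull_cheeks")[:2],proj(p,[[.576,-.241,.04]]))
```

```text
9.75 [ 0.56394551 -0.22863861  0.23541967] [[-0.931, 0.364, -0.001], [0.364, 0.931, 0.001], [0.001, 0.0, -1.0]] [-0.404  0.371  1.476  0.     1.296 -1.603]
[{'extent': [311.7, 237.0, 46.4, 98.0], 'p': 0.7}, {'extent': [231.3, 26.4, 74.6, 52.8], 'p': 0.65}] [{'extent': [258.6, 392.4, 54.8, 57.7], 'p': 0.9}, {'extent': [310.6, 234.4, 45.5, 100.2], 'p': 0.85}] [[311.66304478 232.81328625]]
```

View pics/w5.png

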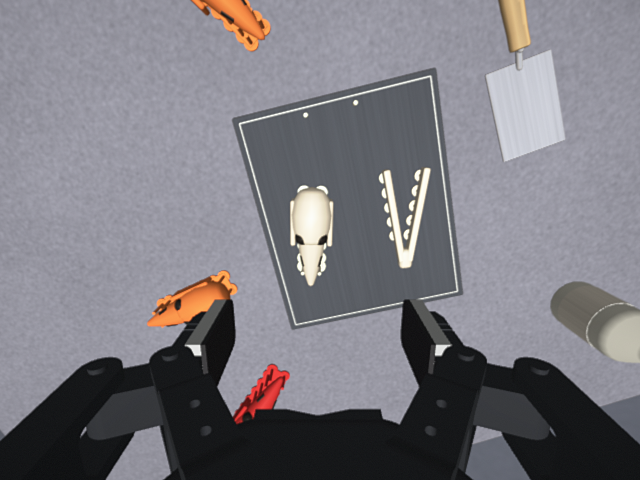

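Run:
```python
from h import *
import pickle;p=pickle.load(open("w5.pkl","rb"))
im=p["color"].astype(int)[170:300,280:345]
m=((im[...,2]>130)&(im[...,2]-im[...,0]>12)).astype(np.uint8)
for r in range(15,118,6):
    c=np.where(m[r])[0];print(r+170,(c.min()+280,c.max()+280,len(c)) if len(c) else None)
for uv,z in [((312,225),.047),((311.5,284),.03),((311.5,300-15),.045),((312.5,189),.05)]:print(uv,onz(p,uv,z).round(4))
```

```text
185 (np.int64(303), np.int64(304), 2)
191 (np.int64(298), np.int64(327), 28)
197 (np.int64(296), np.int64(327), 32)
203 (np.int64(290), np.int64(333), 44)
209 (np.int64(290), np.int64(332), 39)
215 (np.int64(290), np.int64(332), 35)
221 (np.int64(290), np.int64(332), 35)
227 (np.int64(290), np.int64(332), 39)
233 (np.int64(290), np.int64(332), 43)
239 (np.int64(290), np.int64(332), 28)
245 (np.int64(291), np.int64(331), 37)
251 (np.int64(299), np.int64(322), 24)
257 (np.int64(297), np.int64(325), 23)
263 (np.int64(298), np.int64(324), 22)
269 (np.int64(298), np.int64(324), 22)
275 (np.int64(305), np.int64(319), 13)
281 (np.int64(307), np.int64(314), 8)
287 None
(312, 225) [ 0.5671 -0.237   0.047 ]
(311.5, 284) [ 0.632  -0.2637  0.03  ]
(311.5, 285) [ 0.6272 -0.2615  0.045 ]
(312.5, 189) [ 0.534  -0.2233  0.05  ]
```

The skull's cheek plates sit at pixel (311,224), parallel to the tool. The estimated centre is (0.566, -0.238), which fits the top view. I'll descend.

Call:
arm_command:
  deltas:
    - {"delta_pos": [-0.2,-0.3,0.8],"roll": 0}
    - {"delta_pos": [0,0,1],"roll": 0}
    - {"delta_pos": [0,0,1],"roll": 0}
    - {"delta_pos": [0,0,1],"roll": 0}
    - {"delta_pos": [0,0,1],"roll": 0}
    - {"delta_pos": [0,0,1],"roll": 0}
    - {"delta_pos": [0,0,0.2],"roll": 0}
    - {"delta_pos": [0,0,0],"roll": 0}

```text
time: 10.65
tcp_pos: [0.5658, -0.2354, 0.0859]
ee_rot: [-0.577, -3.086, -0.001]
ft_force: [0.1, -0.7, 0.5]
opening: 0.846
grip_force: 0.0
```

Run:
```python
from h import *
p=cam("wrist");s=bot.get_state();print(s["time"],s["tcp_pos"],s["ee_rot"])
im=p["color"].astype(int)
m=((im[...,2]>130)&(im[...,2]-im[...,0]>12)).astype(np.uint8)
n,l,st,ce=cv2.connectedComponentsWithStats(m)
for i in range(1,n):
    if st[i,4]>300: print(st[i],ce[i].round())
for r in range(120,330,10):
    c=np.where(m[r,180:440])[0]+180;print(r,(c.min(),c.max(),len(c)) if len(c) else None)
a=.364;T=lambda y:s["tcp_pos"]+R.from_rotvec(s["ee_rot"]).apply([0,y,0])
print(proj(p,[T(0)+[0,0,-.0],[*T(0)[:2],.047],[*T(.021)[:2],.047],[*T(-.021)[:2],.047]]).round(1))
```

```text
10.7 [ 0.56658193 -0.23594089  0.08704378] [5.77746086e-01 3.08719180e+00 5.73003980e-05]
[ 436  181   82  162 1700] [472. 259.]
[ 276  208   76  164 5912] [313. 281.]
[121 337  56  28 343] [150. 350.]
120 None
130 None
140 None
150 None
160 None
170 None
180 None
190 (np.int64(427), np.int64(438), 5)
200 (np.int64(424), np.int64(439), 6)
210 (np.int64(294), np.int64(439), 7)
220 (np.int64(293), np.int64(435), 38)
230 (np.int64(287), np.int64(435), 54)
240 (np.int64(276), np.int64(438), 65)
250 (np.int64(276), np.int64(439), 50)
260 (np.int64(276), np.int64(438), 50)
270 (np.int64(276), np.int64(435), 47)
280 (np.int64(276), np.int64(349), 46)
290 (np.int64(276), np.int64(437), 46)
300 (np.int64(276), np.int64(348), 37)
310 (np.int64(276), np.int64(347), 28)
320 (np.int64(289), np.int64(334), 35)
[[316.1 311.8]
 [316.3 278.6]
 [353.3 278.7]
 [279.4 278.6]]
```

Call:
arm_command:
  deltas:
    - {"delta_pos": [0.06,-0.08,0.9],"roll": 0}
    - {"delta_pos": [0,0,0.9],"roll": 0}
    - {"delta_pos": [0,0,0.7],"roll": 0}
    - {"delta_pos": [0,0,0.2],"roll": 0}
    - {"delta_pos": [0,0,0],"roll": 0}

```text
time: 11.2
tcp_pos: [0.5645, -0.2378, 0.0195]
ee_rot: [0.579, 3.087, -0.0]
ft_force: [-0.6, -0.1, -0.1]
opening: 0.852
grip_force: 0.0
```

Call:
arm_command:
  deltas:
    - {"delta_pos": [0,0,0],"roll": 0}
    - {"delta_pos": [0,0,0],"roll": 0}
    - {"delta_pos": [0,0,0],"roll": 0}
    - {"delta_pos": [0,0,0],"roll": 0}
    - {"delta_pos": [0,0,0],"roll": 0}
    - {"delta_pos": [0,0,0],"roll": 0}
  jaw: 0

```text
time: 11.8
tcp_pos: [0.5652, -0.2383, 0.0205]
ee_rot: [0.579, 3.084, -0.001]
ft_force: [-0.7, -0.1, 6.7]
opening: 0.482
grip_force: 61.5
```

Call:
arm_command:
  deltas:
    - {"delta_pos": [0,0,-0.5],"roll": 0}
    - {"delta_pos": [0,0,-1],"roll": 0}
    - {"delta_pos": [0,0,-1],"roll": 0}
    - {"delta_pos": [0,0,-1],"roll": 0}
    - {"delta_pos": [0,0,-1],"roll": 0}
    - {"delta_pos": [0,0,-1],"roll": 1}
    - {"delta_pos": [0,0,-1],"roll": 1}
    - {"delta_pos": [0,0,-1],"roll": 1}
    - {"delta_pos": [0,0,-1],"roll": 1}
    - {"delta_pos": [0,0,-1],"roll": 1}
    - {"delta_pos": [0,0,-1],"roll": 1}
    - {"delta_pos": [0,0,-1],"roll": 1}

```text
time: 13.0
tcp_pos: [0.5634, -0.2375, 0.3079]
ee_rot: [-1.486, -2.768, -0.0]
ft_force: [-0.2, -0.1, -1.4]
opening: 0.476
grip_force: 60.5
```

Call:
arm_command:
  deltas:
    - {"delta_pos": [0,0,-1],"roll": 1}
    - {"delta_pos": [0,0,-1],"roll": 1}
    - {"delta_pos": [0,0,-1],"roll": 1}
    - {"delta_pos": [0,0,-1],"roll": 1}
    - {"delta_pos": [0,0,-1],"roll": 1}
    - {"delta_pos": [0,0,0],"roll": 1}
    - {"delta_pos": [0,0,0],"roll": 1}
    - {"delta_pos": [1,0,0],"roll": 0}
    - {"delta_pos": [1,0,0],"roll": 0}
    - {"delta_pos": [1,0,0],"roll": 0}
    - {"delta_pos": [1,0,0],"roll": 0}
    - {"delta_pos": [1,0,0],"roll": 0}

```text
time: 14.2
tcp_pos: [0.566, -0.1117, 0.4319]
ee_rot: [-2.246, -2.197, -0.0]
ft_force: [-0.1, 0.0, -0.5]
opening: 0.48
grip_force: 60.6
```

```bash
cat > st.py <<'E'
from h import *
s=bot.get_state();M=R.from_rotvec(s["ee_rot"]).as_matrix();L,o=lensT(.5618,.2414,-1.36)
print("t",round(s["time"],2),"tcp",s["tcp_pos"].round(4),"q",np.round(s["qpos"],3),"grip",round(s["grip_force"],1),round(s["opening"],3))
print("tool z",M[:,2].round(3),"tool y",M[:,1].round(3),"tilt in lens frame (want z=-1):",(L.T@M[:,2]).round(3),"x->y:",(L.T@M[:,0]).round(3))
g=s["tcp_pos"]-M[:,2]*bot.tcp_to_grasp
gl=L.T@(g-o);print("grasp in lens mm",(gl*1e3).round(1))
# tool frame: skull x = tool x * sgn; cheeks at skull x=-17,z=32 ; pick: beak along -tool x
und=g+(-M[:,0])*.017+M[:,2]*.032
print("underside centre in lens mm",(L.T@(und-o)*1e3).round(1))
tgt=o+L@np.array([0,0,.1]);print("move in tool units to 100mm centred",((M.T@(tgt-und))/.025).round(2))
E
python3 st.py
```

```text
t 14.2 tcp [ 0.566  -0.1117  0.4319] q [-0.215  0.276  1.138  0.     1.728 -0.193] grip 60.6 0.48
tool z [-0.  0. -1.] tool y [ 1.    -0.022 -0.   ] tilt in lens frame (want z=-1): [-0.5    0.    -0.866] x->y: [-0.001  1.     0.001]
grasp in lens mm [ 190.4 -352.9  304.5]
underside centre in lens mm [ 174.4 -369.9  276.7]
move in tool units to 100mm centred [14.8  -2.48  9.61]
```

Call:
arm_command:
  deltas:
    - {"delta_pos": [1,1,0],"roll": 0}
    - {"delta_pos": [1,1,0],"roll": 0}
    - {"delta_pos": [1,1,0],"roll": 0}
    - {"delta_pos": [0.8,1,0],"roll": 0}
    - {"delta_pos": [0,1,0],"roll": 0}
    - {"delta_pos": [0,1,0],"roll": 0}
    - {"delta_pos": [0,1,0],"roll": 0}
    - {"delta_pos": [0,1,0],"roll": 0}
    - {"delta_pos": [0,1,0],"roll": 0}
    - {"delta_pos": [0,1,0],"roll": 0}
    - {"delta_pos": [0,1,0],"roll": 0}
    - {"delta_pos": [0,1,0],"roll": 0}

```text
time: 15.4
tcp_pos: [0.8271, -0.0233, 0.4029]
ee_rot: [2.225, 2.177, 0.043]
ft_force: [-1.4, -0.3, -0.4]
opening: 0.48
grip_force: 62.7
```

```bash
python3 st.py
```

```text
t 15.4 tcp [ 0.8271 -0.0233  0.4029] q [-4.200e-02  8.380e-01  2.140e-01  1.000e-03  2.049e+00 -2.000e-02] grip 62.7 0.48
tool z [ 0.04  -0.001 -0.999] tool y [ 0.999 -0.022  0.04 ] tilt in lens frame (want z=-1): [-0.465 -0.    -0.885] x->y: [-0.002  1.     0.001]
grasp in lens mm [ 399.4 -258.3  150.3]
underside centre in lens mm [ 384.6 -275.3  122. ]
move in tool units to 100mm centred [ 11.04 -13.19   7.93]
```

Call:
arm_command:
  deltas:
    - {"delta_pos": [0,1,-0.5],"roll": 0}
    - {"delta_pos": [0,1,-0.5],"roll": 0}
    - {"delta_pos": [0,1,-0.5],"roll": 0}
    - {"delta_pos": [0,1,-0.5],"roll": 0}

```text
time: 15.8
tcp_pos: [0.8481, -0.0233, 0.4049]
ee_rot: [2.189, 2.141, 0.114]
ft_force: [0.2, -1.5, -0.8]
opening: 0.483
grip_force: 62.7
```

```bash
python3 st.py
```

```text
t 15.8 tcp [ 0.8481 -0.0233  0.4049] q [-0.042  0.838  0.214  0.002  1.983 -0.019] grip 62.7 0.483
tool z [ 0.107 -0.003 -0.994] tool y [ 0.994 -0.022  0.107] tilt in lens frame (want z=-1): [-0.404 -0.    -0.915] x->y: [-0.002  1.     0.   ]
grasp in lens mm [ 417.5 -257.8  142. ]
underside centre in lens mm [ 404.6 -274.8  112.8]
move in tool units to 100mm centred [ 11.02 -14.58   7.01]
```

Call:
arm_command:
  deltas:
    - {"delta_pos": [0,1,-0.5],"roll": 0}
    - {"delta_pos": [0,1,-0.5],"roll": 0}
    - {"delta_pos": [0,1,-0.5],"roll": 0}
    - {"delta_pos": [0,1,-0.5],"roll": 0}
    - {"delta_pos": [0,1,-0.5],"roll": 0}
    - {"delta_pos": [0,1,-0.5],"roll": 0}
    - {"delta_pos": [0,1,-0.5],"roll": 0}
    - {"delta_pos": [0,1,-0.5],"roll": 0}
    - {"delta_pos": [0,1,-0.5],"roll": 0}
    - {"delta_pos": [0,1,-0.5],"roll": 0}
    - {"delta_pos": [0,1,-0.5],"roll": 0}
    - {"delta_pos": [0,1,-0.5],"roll": 0}

```text
time: 17.0
tcp_pos: [0.8925, -0.0231, 0.4462]
ee_rot: [2.071, 2.026, 0.321]
ft_force: [0.3, -0.2, -1.2]
opening: 0.481
grip_force: 62.8
```

```bash
python3 st.py
```

```text
t 17.0 tcp [ 0.8925 -0.0231  0.4462] q [-0.04   0.803  0.215  0.004  1.808 -0.017] grip 62.8 0.481
tool z [ 0.31  -0.008 -0.951] tool y [ 0.95  -0.021  0.31 ] tilt in lens frame (want z=-1): [-0.207 -0.001 -0.978] x->y: [-0.002  1.    -0.001]
grasp in lens mm [ 472.9 -256.5  156.9]
underside centre in lens mm [ 466.3 -273.6  125.6]
move in tool units to 100mm centred [ 10.98 -18.02   4.84]
```

Call:
arm_command:
  deltas:
    - {"delta_pos": [0,1,-0.5],"roll": 0}
    - {"delta_pos": [0,1,-0.5],"roll": 0}
    - {"delta_pos": [0,1,-0.5],"roll": 0}
    - {"delta_pos": [0,1,-0.5],"roll": 0}
    - {"delta_pos": [0,1,-0.5],"roll": 0}
    - {"delta_pos": [0,1,-0.5],"roll": 0}
    - {"delta_pos": [0,1,-0.5],"roll": 0}
    - {"delta_pos": [0,1,-0.5],"roll": 0}
    - {"delta_pos": [0,1,-0.5],"roll": 0}
    - {"delta_pos": [0,1,-0.5],"roll": 0}

```text
time: 18.0
tcp_pos: [0.9049, -0.0225, 0.5174]
ee_rot: [1.963, 1.92, 0.483]
ft_force: [0.9, 0.1, -0.7]
opening: 0.483
grip_force: 62.8
```

```bash
python3 st.py
```

```text
t 18.0 tcp [ 0.9049 -0.0225  0.5174] q [-0.04   0.74   0.215  0.007  1.692 -0.015] grip 62.8 0.483
tool z [ 0.474 -0.012 -0.88 ] tool y [ 0.88  -0.019  0.475] tilt in lens frame (want z=-1): [-0.029 -0.001 -1.   ] x->y: [-0.002  1.    -0.001]
grasp in lens mm [ 515.9 -255.7  212.7]
underside centre in lens mm [ 515.  -272.7  180.8]
move in tool units to 100mm centred [ 10.95 -20.47   3.82]
```

Call:
arm_command:
  deltas:
    - {"delta_pos": [0,1,-0.5],"roll": 0}
    - {"delta_pos": [0,1,-0.5],"roll": 0}

```text
time: 18.2
tcp_pos: [0.9045, -0.0223, 0.5346]
ee_rot: [1.941, 1.899, 0.513]
ft_force: [0.1, -0.3, -0.4]
opening: 0.479
grip_force: 62.8
```

```bash
python3 st.py
```

```text
t 18.2 tcp [ 0.9045 -0.0223  0.5346] q [-0.04   0.724  0.215  0.007  1.672 -0.015] grip 62.8 0.479
tool z [ 0.506 -0.013 -0.863] tool y [ 0.862 -0.018  0.506] tilt in lens frame (want z=-1): [ 0.007 -0.001 -1.   ] x->y: [-0.002  1.    -0.001]
grasp in lens mm [ 523.5 -255.5  227.8]
underside centre in lens mm [ 523.7 -272.5  195.8]
move in tool units to 100mm centred [ 10.95 -20.95   3.68]
```

Call:
arm_command:
  deltas:
    - {"delta_pos": [0,-1,0],"roll": 0}
    - {"delta_pos": [0,-1,0],"roll": 0}
    - {"delta_pos": [0,-1,0],"roll": 0}
    - {"delta_pos": [0,-1,0],"roll": 0}
    - {"delta_pos": [0.6,-1,0],"roll": 0}
    - {"delta_pos": [0.6,-1,0],"roll": 0}
    - {"delta_pos": [0.6,-1,0],"roll": 0}
    - {"delta_pos": [0.6,-1,0],"roll": 0}
    - {"delta_pos": [0.6,-1,0],"roll": 0}
    - {"delta_pos": [0.6,-1,0],"roll": 0}
    - {"delta_pos": [0.6,-1,0],"roll": 0}
    - {"delta_pos": [0.6,-1,0],"roll": 0}

```text
time: 19.4
tcp_pos: [0.6505, 0.1035, 0.3845]
ee_rot: [1.941, 1.899, 0.514]
ft_force: [-1.0, 1.8, -1.3]
opening: 0.477
grip_force: 62.9
```

```bash
python3 st.py
```

```text
t 19.4 tcp [0.6505 0.1035 0.3845] q [ 0.193  0.15   1.519 -0.135  0.956  0.264] grip 62.9 0.477
tool z [ 0.505 -0.013 -0.863] tool y [ 0.863 -0.019  0.506] tilt in lens frame (want z=-1): [ 0.006 -0.001 -1.   ] x->y: [-0.002  1.    -0.001]
grasp in lens mm [ 225.9 -135.7  226.3]
underside centre in lens mm [ 226.1 -152.7  194.3]
move in tool units to 100mm centred [ 6.13 -9.06  3.71]
```

Call:
arm_command:
  deltas:
    - {"delta_pos": [0.7,-1,0],"roll": 0}
    - {"delta_pos": [0.7,-1,0],"roll": 0}
    - {"delta_pos": [0.7,-1,0],"roll": 0}
    - {"delta_pos": [0.7,-1,0],"roll": 0}
    - {"delta_pos": [0.7,-1,0],"roll": 0}
    - {"delta_pos": [0.7,-1,0],"roll": 0}
    - {"delta_pos": [0.7,-1,0],"roll": 0}
    - {"delta_pos": [0.7,-1,0],"roll": 0}
    - {"delta_pos": [0.5,-0.7,0.3],"roll": 0}
    - {"delta_pos": [0,0,0.7],"roll": 0}
    - {"delta_pos": [0,0,0.7],"roll": 0}
    - {"delta_pos": [0,0,0],"roll": 0}

```text
time: 20.6
tcp_pos: [0.4882, 0.2585, 0.2359]
ee_rot: [1.943, 1.901, 0.508]
ft_force: [0.9, -0.4, -0.2]
opening: 0.48
grip_force: 62.8
```

```bash
python3 st.py
python3 - <<'E'
from h import *
a=cam("wrist")["color"];b=cam("scene");print(proj(b,[.54,.24,.18]))
L,o=lensT(.5618,.2414,-1.36)
c=cv2.resize(b["color"][150:300,400:560],(400,375),interpolation=cv2.INTER_CUBIC)
cv2.imwrite("pics/f1.png",np.hstack([cv2.resize(a,(400,300)),c[:300]]))
E
```

```text
t 20.6 tcp [0.4882 0.2585 0.2359] q [ 0.648  0.108  1.95  -0.496  0.722  0.986] grip 62.8 0.48
tool z [ 0.502 -0.014 -0.865] tool y [ 0.865 -0.018  0.502] tilt in lens frame (want z=-1): [ 0.003 -0.003 -1.   ] x->y: [-0.003  1.    -0.003]
grasp in lens mm [  8.   15.4 180.6]
underside centre in lens mm [  8.1  -1.7 148.7]
move in tool units to 100mm centred [ 0.07 -0.33  1.95]
[[462.76790952 199.78422531]]
```

View pics/f1.png

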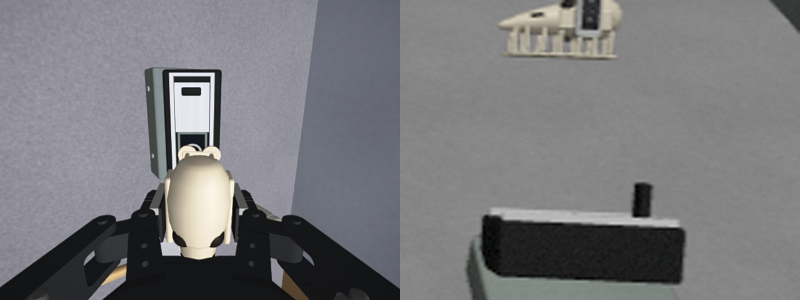

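Call:
arm_command:
  deltas:
    - {"delta_pos": [0.05,-0.15,0.5],"roll": 0}
    - {"delta_pos": [0,-0.15,0.5],"roll": 0}
    - {"delta_pos": [0,0,0.5],"roll": 0}
    - {"delta_pos": [0,0,0.4],"roll": 0}
    - {"delta_pos": [0,0,0],"roll": 0}
    - {"delta_pos": [0,0,0],"roll": 0}

```text
time: 21.3
tcp_pos: [0.5065, 0.2597, 0.1927]
ee_rot: [1.942, 1.899, 0.512]
ft_force: [0.4, 0.8, -0.7]
opening: 0.483
grip_force: 62.8
```

```bash
python3 st.py
python3 - <<'E'
from h import *
L,o=lensT(.5618,.2414,-1.36)
out=[]
for n in("scene","top"):
    p=cam(n);c=p["color"].copy();k=5
    P=[o+L@np.array([a*.013,b*.045,.1]) for a,b in[(-1,-1),(-1,1),(1,1),(1,-1)]]
    q=proj(p,P);m=q.mean(0).astype(int);x,y=m[0]-40,m[1]-30
    a=cv2.resize(c[y:y+60,x:x+80],None,fx=k,fy=k,interpolation=cv2.INTER_CUBIC)
    cv2.polylines(a,[((q-[x,y]+.5)*k).astype(int)],True,(0,0,255),1)
    t=[o+L@np.array([0,-.055,.1+z]) for z in(.02,.057)];t+=[o+L@np.array([0,.053,.1+z]) for z in(.02,.057)]
    for u in ((proj(p,t)-[x,y]+.5)*k).astype(int):cv2.circle(a,tuple(map(int,u)),4,(0,255,0),1)
    out.append(a)
cv2.imwrite("pics/f2.png",np.hstack(out))
E
```

```text
t 21.3 tcp [0.5065 0.2597 0.1927] q [ 0.625  0.177  1.991 -0.559  0.615  1.051] grip 62.8 0.483
tool z [ 0.504 -0.013 -0.863] tool y [ 0.863 -0.019  0.504] tilt in lens frame (want z=-1): [ 0.005 -0.001 -1.   ] x->y: [-0.002  1.    -0.001]
grasp in lens mm [  2.2  17.  134. ]
underside centre in lens mm [ 2.400e+00 -1.000e-01  1.021e+02]
move in tool units to 100mm centred [ 0.   -0.1   0.08]
```

View pics/f2.png

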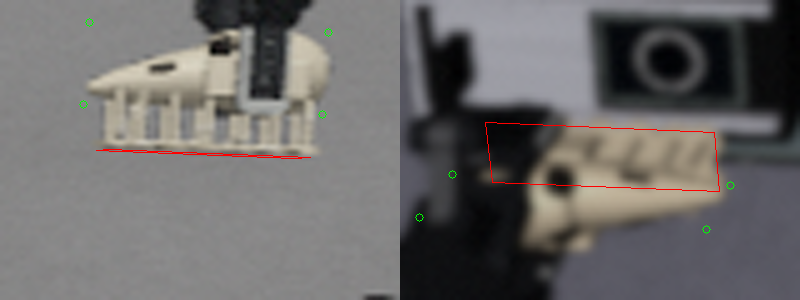

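Call:
arm_command:
  deltas:
    - {"delta_pos": [-0.05,-0.1,0.08],"roll": 0}
    - {"delta_pos": [0,0,0],"roll": 0}
    - {"delta_pos": [0,0,0],"roll": 0}
    - {"delta_pos": [0,0,0],"roll": 0}
    - {"delta_pos": [0,0,0],"roll": 0}

```text
time: 21.9
tcp_pos: [0.5051, 0.2586, 0.19]
ee_rot: [1.942, 1.9, 0.512]
ft_force: [0.5, 0.2, -0.5]
opening: 0.484
grip_force: 62.8
```

```bash
python3 st.py; python3 -c "
from plant import bot
print(bot.close_job())"
```

```text
t 21.9 tcp [0.5051 0.2586 0.19  ] q [ 0.625  0.178  1.999 -0.566  0.607  1.058] grip 62.8 0.484
tool z [ 0.504 -0.013 -0.863] tool y [ 0.863 -0.018  0.505] tilt in lens frame (want z=-1): [ 0.005 -0.001 -1.   ] x->y: [-0.002  1.    -0.001]
grasp in lens mm [ -0.4  15.8 132.3]
underside centre in lens mm [ -0.2  -1.2 100.4]
move in tool units to 100mm centred [0.05 0.01 0.01]
the job is handed in; nothing more can be done
None
```

I pulled the shutter out to its stop and left it open. The skull is held still with its underside square to the lens, about 10 cm away and centred to within roughly 3 mm. I handed the job in at 21.9 s; no verdict came back.

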